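# Rock a half-carved lion out of the sprung carving holder

## Robot

A 6-joint arm with a two-finger parallel gripper is mounted at the origin on the work surface. World frame = base frame: x ahead of the robot, y to its left, z up, the work surface at z = 0. Lengths are in m, angles in rad, forces in N, time in s.
With the tool pointing down it reaches from about 0.35 to 0.975 m from the base axis. Payload 4.9 kg.
Tool frame: the origin (TCP) lies on the centre line of the jaws, within the pads' length; the fingertips stand 14 mm ahead of it and the grasp point (between the pads) lies 5 mm behind it; z points along the fingers, y is the line along which they close (so a half turn about z gives the same grasp; the last joint's range is limited). The gripper opens to 85 mm and grips with 20 to 120 N. Pads are 22 mm wide; open, the fingers measure 114 mm over their backs; the gripper's body (76 mm by 85 mm) begins 54 mm behind the grasp point. The pads swing forward as they close: fully open they stand 13 mm farther back than shut.
Start: joints at [1.101, 0.053, 1.613, -0, 1.476, -0.119], TCP at [0.215, 0.587, 0.211] pointing down, gripper open.
Joint ranges: [-3.01, 3.01], [-1.01, 2.22], [0.06, 2.58], [-1.02, 4.17], [0.09, 2.62], [-3.14, 3.14]. Speed limits (rad/s): [2.57, 2.57, 3.14, 3.14, 3.14, 3.14].

## Interface

Orientations are given as a unit quaternion [w, x, y, z].
In Python, from plant import * gives the robot as it stands.
- The arm moves only by the tool send_rows, never from a script. Its argument "steps" is a list of rows, each an object with "translation": the shift along the tool's x, y, z in cm, a list of three; "delta_rot": the turn, a rotation vector about the tool's x, y, z in rad, a list of three; "jaw": the finger opening in cm, from 0 to 8.54. In form: [{"translation": [dx, dy, dz], "delta_rot": [rx, ry, rz], "jaw": jaw}, ...]. A call has exactly 8 rows; each row is the pose to reach, as a shift and turn from the pose commanded when the call began, along the tool's axes at that moment; what a row does not reach only later rows make up. A row lasts 1/10 s, in which the tool goes at most 50 mm and 8.59 degrees, less where a joint would pass 70% of its speed; a pose out of reach is approached as far as the arm can. A call with a gripper value outside its range is refused whole. The fingers move at their own pace and stop on an object; the grip force is fixed at half the most. Time passes only in rows, so rows that repeat a pose let the fingers close, or fill a call up. It gives the time, the measured TCP pose, the force, the opening and the grip force at its end, in the units of the state.
- state(): the state, without advancing time (a new reading comes with each control period).
- grab_frame(name): name is "scene" or "top"; returns a dict with "pixels" (420x560x3 uint8, blue, green, red), "range_z" (420x560 float32, m along the optical axis (not along the pixel's ray), 0 where there is no reading), "fx", "fy", "cx", "cy" (pixels), "dist" ([k1, k2, p1, p2, k3] as OpenCV has them; the pictures are not rectified), "rvec" (rotation vector, rad) and "tvec" (3), from world to camera coordinates, as OpenCV has them. Camera axes: x right, y down, z forward; pixel columns grow to the right and rows downward; lengths in m; the calibration is good to about 2 mm. A picture is of the moment at which its call begins.
- job_done(): hands the job in; it is judged then, once.
The state is a dict: "time": time; "joint_pos": joint angles; "joint_vel": joint speeds; "joint_efforts": joint torques, N m; "tool_pos": TCP position; "tool_rot": TCP orientation; "contact_force": force on the tool from outside, world axes, zero at the start; "ft_torque": the same for the moment, N m; "gripper_width": opening from 0.0 (shut) to 1.0 (fully open); "grasp_force": force on a finger pad.
Only numpy, scipy, OpenCV 4.12 (cv2) and the standard library are available. Lean on these libraries where they do the work, as an engineer would, in place of code of your own. Each camera call takes 0.05 s, during which the arm holds its last target. There are 200 camera calls.

## Task

The half-carved wooden lion is pinched by its tenon in the blue carving holder: work it free by rocking it side to side along the jaws while easing it up, first towards its nose, then towards its tail, leaning it a good ten degrees each way while the tenon is still well down in the jaws. Do not drag the holder up off its plate, and leave the other things on the bench alone. Finish while still holding the lion in the gripper, roughly upright, its tenon just clear (1 to 4 cm) straight above the jaws.

Things in the scene. Friction and masses are not known exactly. Their poses are not given: they have to be found in the camera images.
- blank_center (a point): The half-carved lion, pale wood, red mane, 102 mm tall, 0.1 to 0.18 kg. Its centre, 50 mm above the underside of its tenon. Axes: z up the lion, y to the nose, x across its thickness. Tenon: the lowest 42 mm, 22 (x) by 32 mm (y). Body above: 34 mm thick with flat flanks up to 82 mm, y -34 to +28 mm; back 91 mm high; mane and muzzle 28 mm thick, y +18 to +53 mm.
- blank_grip (a point): Best place to grip the lion: on its axis, 64 mm above the tenon's underside, half-way between the flat flanks (34 mm apart along x, free from 42 to 82 mm above the underside). Same axes as the lion. Grip across x from above, firmly (60 to 80 N), so that it does not slip.
- blank_foot (a point): Centre of the underside of the lion's tenon, same axes as the lion. It starts 21 to 25 mm below the jaw tops.
- mouth (a point): Centre of the holder's jaw opening, level with the jaw tops, 56 mm above the bench. Axes: z up, y along the jaws (the way the lion rocks; its nose looks to +y), x across. Between end walls 54 mm long (y), 34 mm deep. The lion can lean up to 0.25 rad each way along y; swing the grip in an arc about a point some 10 mm below this one. Nothing of the holder stands above the jaw tops.
- cheek_a (a joint): Inward travel of one of the two sprung aluminium cheeks (the jaws), m; 0 when the tenon is in, 0.003 (its stop) when it is out. Each cheek presses the tenon along x with about 38 N and gives 2 N per mm. They hold against a straight pull of some 36 to 54 N; but while the tenon is turning in them it slides up easily, 4 or 5 mm a swing.
- holder (a joint): How far the blue holder (2 kg with its cheeks, 124 mm in x by 96 mm in y) is lifted off its plate, m; 0 is seated. It can only go straight up and falls back by its own weight. A straight pull on the lion lifts the holder along with it; more than 10 mm spoils the job.
- base: The dark steel plate under the holder, 150 by 150 by 12 mm, bolted to the bench. Origin at the centre of its underside, axes as the jaw opening's (y along the jaws).
- mug: Green mug, 95 mm tall, 80 mm across, origin under its centre. Leave alone.
- mallet: Turned wooden carver's mallet lying on the bench, 250 mm long, head 84 mm thick, origin on the bench under it 100 mm from the head's end, handle along +x. Leave alone.
- case: Dark red glasses case, 160 by 62 by 40 mm, origin under its centre. Leave alone.
- finished: Small finished lion figure with a red mane, about 70 mm long and 55 mm tall, standing loose on the bench, origin under its centre. Leave alone.
- gouge: Carving gouge with a wooden handle, 237 mm long, lying on the bench, origin under it at the ferrule, blade along +x. Leave alone.
- offcut: Pale wooden offcut, 90 by 55 by 45 mm, origin under its centre. Leave alone.
Not all that is in view belongs to the job. What is shaped like the part that bears blank_center but purple is not meant.

How it is judged:
By the outcome, as a careful person would: the job done as asked, in the order asked, and still so for the second after the job is handed in, while the arm keeps its last pose, push and grip.
It also fails if it takes over 45 s, if anything falls off the work surface, if the arm or the gripper's body presses on something with over 40 N, if the wrist force passes 120 N, or if a joint passes its speed limit or range.

## Working session

There is one attempt and no reset: what is moved stays moved. The work goes in short steps, Python scripts to look and compute and a tool call to move; the robot and the scene stay as the last step left them, time stands still between calls to the robot, and variables do not carry over. Pictures are saved under pics/ and viewed, at most 10 in all, crops included, and the job is handed in when it is done.

Besides the shell and the picture viewer there is one more tool, called after ">>>" by a JSON object that holds its "fn" and its "kwargs". send_rows: Moves the arm, as the interface text tells. Its arguments: {"type":"object","properties":{"steps":{"type":"array","items":{"type":"object","properties":{"translation":{"type":"array","items":{"type":"number"}},"delta_rot":{"type":"array","items":{"type":"number"}},"jaw":{"type":"number"}}}}},"required":["steps"]}

```bash
mkdir -p pics; cat > h.py <<'E'
from plant import *
import numpy as np, cv2, pickle
def snap(n):
    f=grab_frame(n); pickle.dump(f,open(n+'.pkl','wb')); return f
def pts(f):
    h,w=f['range_z'].shape; K=np.array([[f['fx'],0,f['cx']],[0,f['fy'],f['cy']],[0,0,1.]])
    uv=np.stack(np.meshgrid(np.arange(w),np.arange(h)),-1).reshape(-1,1,2).astype(np.float64)
    n=cv2.undistortPoints(uv,K,np.array(f['dist'],float)).reshape(h,w,2)
    z=f['range_z'].astype(float)
    c=np.dstack([n[...,0]*z,n[...,1]*z,z]); R=cv2.Rodrigues(np.array(f['rvec'],float))[0]
    return (c-np.array(f['tvec']).ravel())@R
E
python3 - <<'E'
from h import *
a=snap('scene');b=snap('top')
for n,f in(('scene',a),('top',b)):
    cv2.imwrite(f'pics/{n}1.png',f['pixels'])
    R=cv2.Rodrigues(np.array(f['rvec'],float))[0];print(n,-R.T@np.array(f['tvec']).ravel(),(f['range_z']>0).mean())
print(state())
E
```

```text
scene [ 1.07277033 -0.41110594  1.16036868] 0.9958503401360544
top [ 0.3749714  -0.00472139  1.20870672] 0.9960204081632653
{'time': 0.1, 'joint_pos': array([ 1.10099920e+00,  5.33129343e-02,  1.61416766e+00, -9.58931129e-06,
        1.47599102e+00, -1.18966041e-01]), 'joint_vel': array([-0.0002516 , -0.00228718, -0.00370838, -0.00014419, -0.00042768,
       -0.00037901]), 'joint_efforts': array([ 4.41319944e-04, -3.94906604e+01, -3.71361601e+01, -1.34955080e-04,
        3.93336217e-03,  1.04240081e-05]), 'tool_pos': array([0.21450615, 0.58639399, 0.21006574]), 'tool_rot': array([-2.68021064e-04,  1.74516791e-01,  9.84653750e-01, -9.00450392e-04]), 'contact_force': array([ 0.12700625,  1.21772967, -0.34637843]), 'ft_torque': array([ 0.02149699,  0.04600898, -0.02459344]), 'grasp_force': 0.0, 'gripper_width': 0.995940456617652}
```

View pics/scene1.png

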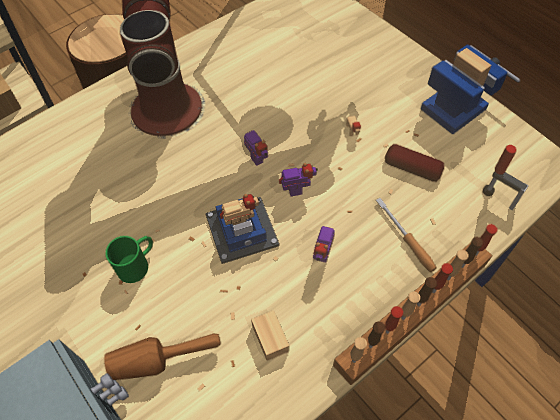

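View pics/top1.png

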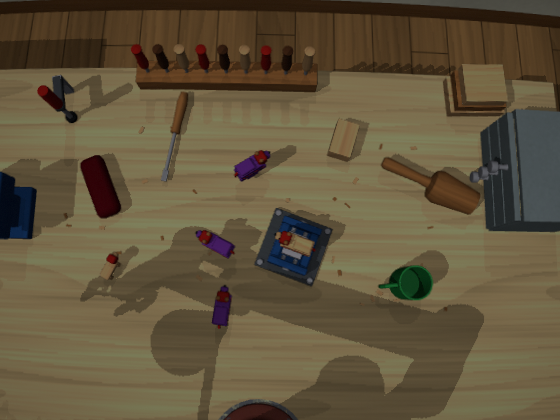

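The scene view shows the pale lion in the blue holder at about (238,210). The purple lions at (256,147), (297,180) and (323,243) are decoys, and the small finished lion is at (352,122). In the top view the pale lion is at (297,243), with its red mane to the left at (285,238). It is the only pale one with its tenon in the blue holder, so it fits the description. I'll confirm with a crop and measure it.

```bash
python3 - <<'E'
import pickle,sys
from h import pts,np,cv2
im=[]
for n,(u,v) in(('scene',(240,222)),('top',(294,246))):
    f=pickle.load(open(n+'.pkl','rb'));P=pts(f);img=f['pixels']
    im.append(cv2.resize(img[v-45:v+45,u-45:u+45],(400,400),interpolation=cv2.INTER_CUBIC))
    hsv=cv2.cvtColor(img,cv2.COLOR_BGR2HSV);H,S,V=cv2.split(hsv)
    win=np.zeros(H.shape,bool);win[v-50:v+50,u-50:u+50]=1
    if n=='top':
        print('rows of z',[(z,((P[...,2]>z-.006)&(P[...,2]<z+.006)&win).sum()) for z in np.arange(.01,.15,.012)])
    for nm,m in(('plate z12',abs(P[...,2]-.012)<.005),('jaws z56',abs(P[...,2]-.056)<.004),('blue',(H>100)&(H<130)&(S>120)&(P[...,2]>.045)&(P[...,2]<.065)),('back',(P[...,2]>.107)&(P[...,2]<.15)),('lion>.09',(P[...,2]>.09)),('red',((H<8)|(H>172))&(S>150)&(P[...,2]>.07))):
        m=m&win;q=P[m]
        if len(q)<5: continue
        r=cv2.minAreaRect((q[:,:2]*1000).astype(np.float32))
        print(n,nm,len(q),'mean',q.mean(0).round(4),'zmax',q[:,2].max().round(4),'rect mm',np.round(r[0],1),np.round(r[1],1),round(r[2],1))
cv2.imwrite('pics/crop1.png',np.hstack(im))
E
```

```text
scene plate z12 1273 mean [ 0.4989 -0.0886  0.0114] zmax 0.0169 rect mm [468.7 -41.3] [221.9 244.7] 58.2
scene jaws z56 388 mean [ 0.5074 -0.0835  0.0551] zmax 0.06 rect mm [494.9 -29.9] [201.  123.2] 74.1
scene blue 169 mean [ 0.5055 -0.0716  0.0522] zmax 0.0621 rect mm [481.  -77.2] [ 88.7 117.2] 72.9
scene back 507 mean [ 0.4867 -0.0753  0.1205] zmax 0.1382 rect mm [484.4 -74.9] [98.3 36.3] 69.8
scene lion>.09 710 mean [ 0.5244 -0.0944  0.1813] zmax 1.1604 rect mm [ 718.7 -223.9] [163.2 784.3] 50.4
scene red 150 mean [ 0.4907 -0.057   0.1182] zmax 0.1351 rect mm [484.2 -23.8] [ 43.5 194.5] 2.4
rows of z [(np.float64(0.01), np.int64(2085)), (np.float64(0.022), np.int64(443)), (np.float64(0.033999999999999996), np.int64(93)), (np.float64(0.046), np.int64(443)), (np.float64(0.057999999999999996), np.int64(662)), (np.float64(0.06999999999999999), np.int64(0)), (np.float64(0.08199999999999999), np.int64(13)), (np.float64(0.09399999999999999), np.int64(28)), (np.float64(0.10599999999999998), np.int64(36)), (np.float64(0.11799999999999998), np.int64(288)), (np.float64(0.12999999999999998), np.int64(221)), (np.float64(0.142), np.int64(18))]
top plate z12 1639 mean [ 0.4776 -0.0727  0.0125] zmax 0.017 rect mm [485.6 -70.4] [205.6 238.8] 86.4
top jaws z56 633 mean [ 0.4788 -0.0737  0.0563] zmax 0.0599 rect mm [482.2 -74.5] [ 95.9 115.9] 70.2
top blue 792 mean [ 0.4811 -0.0732  0.0537] zmax 0.0632 rect mm [482.4 -75.2] [ 94.7 116.8] 70.2
top back 551 mean [ 0.482  -0.0716  0.1232] zmax 0.1418 rect mm [484.  -70.1] [94.9 34.5] 70.3
top lion>.09 631 mean [ 0.4739 -0.0673  0.1957] zmax 1.2087 rect mm [434.3 -63.3] [ 95.8 136.5] 80.4
top red 114 mean [ 0.4875 -0.0537  0.1384] zmax 1.2087 rect mm [450.3 -38. ] [ 76.3 146. ] 38.6
```

View pics/crop1.png

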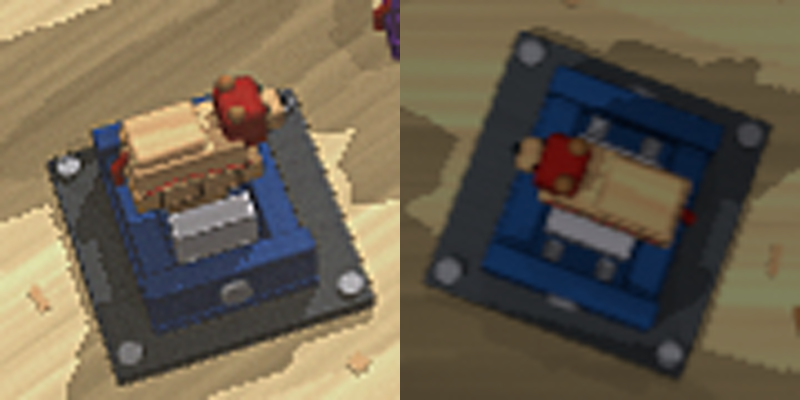

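Confirmed: the pale lion with the red mane sits in the blue holder, and its nose points image-left in the top crop (540,155). The holder and the lion agree on a mouth at about (0.4825, -0.0745) and a nose direction at 70.2° in the world.

>>> {"fn": "send_rows", "kwargs": {"steps": [{"translation":[-3.2,-3.5,0],"delta_rot":[0,0,0.1],"jaw":8.5},{"translation":[-6.5,-7.1,0],"delta_rot":[0,0,0.2],"jaw":8.5},{"translation":[-9.7,-10.7,0],"delta_rot":[0,0,0.3],"jaw":8.5},{"translation":[-13,-14.3,0],"delta_rot":[0,0,0.42],"jaw":8.5},{"translation":[-16.2,-17.8,0],"delta_rot":[0,0,0.54],"jaw":8.5},{"translation":[-19.4,-21.4,0],"delta_rot":[0,0,0.66],"jaw":8.5},{"translation":[-22.6,-24.9,0],"delta_rot":[0,0,0.78],"jaw":8.5},{"translation":[-25.8,-28.4,0],"delta_rot":[0,0,0.9],"jaw":8.5}]}}

```text
time: 0.9
tool_pos: [0.3595, 0.2297, 0.2108]
tool_rot: [0.0, 0.587, 0.809, -0.0]
contact_force: [1.6, 0.2, -0.4]
gripper_width: 0.995
grasp_force: 0.0
```

```bash
cat > goal.py <<'E'
# goal.py s h lean: TCP offset (mm) along nose dir s, height z (m), lean (rad) toward nose
import sys
from h import *
from scipy.spatial.transform import Rotation as Ro
def goal(p,lean=0,az=np.radians(70.2)):
    s=state();R=Ro.from_quat(s['tool_rot'],scalar_first=True)
    n=np.array([np.cos(az),np.sin(az),0]);y=np.array([np.sin(az),-np.cos(az),0])
    G=Ro.from_rotvec(-y*0)*Ro.from_matrix(np.column_stack([n,y,[0,0,-1]]))
    G=Ro.from_rotvec(lean*np.cross([0,0,1],n))*G
    print('t',s['time'],'pos',s['tool_pos'].round(4),'F',s['contact_force'].round(1),'T',s['ft_torque'].round(2),'w',round(s['gripper_width']*85,1),'g',round(s['grasp_force'],1),'q',s['joint_pos'].round(2))
    print('trans cm',(R.inv().apply(np.array(p)-s['tool_pos'])*100).round(2),'rot',(R.inv()*G).as_rotvec().round(3))
E
python3 -c "
from goal import *
goal([.4825,-.0745,.2])"
```

```text
t 0.9 pos [0.3595 0.2297 0.2108] F [ 1.6  0.2 -0.4] T [-0.04 -0.07  0.01] w 84.5 g 0.0 q [ 0.39 -0.45  2.05 -0.    1.55  0.08]
trans cm [-32.74   2.25   1.08] rot [-0.     0.     0.661]
```

>>> {"fn": "send_rows", "kwargs": {"steps": [{"translation":[-4.5,0.3,0.1],"delta_rot":[0,0,0.1],"jaw":8.5},{"translation":[-9,0.6,0.2],"delta_rot":[0,0,0.2],"jaw":8.5},{"translation":[-13.5,0.9,0.4],"delta_rot":[0,0,0.3],"jaw":8.5},{"translation":[-18,1.2,0.6],"delta_rot":[0,0,0.4],"jaw":8.5},{"translation":[-22.5,1.6,0.8],"delta_rot":[0,0,0.5],"jaw":8.5},{"translation":[-27,1.9,1],"delta_rot":[0,0,0.6],"jaw":8.5},{"translation":[-31,2.1,1.1],"delta_rot":[0,0,0.66],"jaw":8.5},{"translation":[-32.7,2.25,1.1],"delta_rot":[0,0,0.66],"jaw":8.5}]}}

```text
time: 1.7
tool_pos: [0.4838, -0.0745, 0.1995]
tool_rot: [-0.0, 0.818, 0.576, -0.001]
contact_force: [0.1, 0.1, -0.0]
gripper_width: 0.994
grasp_force: 0.0
```

```bash
python3 -c "
from goal import *
goal([.4825,-.0745,.092])"
```

```text
t 1.7 pos [ 0.4838 -0.0745  0.1995] F [ 0.1  0.1 -0. ] T [-0.01  0.05 -0.02] w 84.5 g 0.0 q [-0.3  -0.27  1.93 -0.    1.48  0.04]
trans cm [-0.04 -0.11 10.75] rot [-0.001  0.001  0.002]
```

>>> {"fn": "send_rows", "kwargs": {"steps": [{"translation":[0,-0.1,2],"delta_rot":[0,0,0],"jaw":8.5},{"translation":[0,-0.1,4],"delta_rot":[0,0,0],"jaw":7.5},{"translation":[0,-0.1,6],"delta_rot":[0,0,0],"jaw":6.5},{"translation":[0,-0.1,8],"delta_rot":[0,0,0],"jaw":6},{"translation":[0,-0.1,9.5],"delta_rot":[0,0,0],"jaw":6},{"translation":[0,-0.1,10.5],"delta_rot":[0,0,0],"jaw":6},{"translation":[0,-0.1,10.7],"delta_rot":[0,0,0],"jaw":6},{"translation":[0,-0.1,10.7],"delta_rot":[0,0,0],"jaw":6}]}}

```text
time: 2.5
tool_pos: [0.4829, -0.0713, 0.0934]
tool_rot: [0.0, 0.816, 0.577, 0.0]
contact_force: [-0.2, -0.0, -0.4]
gripper_width: 0.702
grasp_force: 0.0
```

```bash
python3 -c "
from goal import *
goal([.4825,-.0745,.092])
f=snap('scene');v,u=222,240
cv2.imwrite('pics/s2.png',cv2.resize(f['pixels'][v-75:v+75,u-100:u+100],(800,600),interpolation=cv2.INTER_CUBIC))"
```

```text
t 2.5 pos [ 0.4829 -0.0713  0.0934] F [-0.2 -0.  -0.4] T [-0.02  0.    0.01] w 59.7 g 0.0 q [-0.3  -0.18  2.04  0.    1.28  0.04]
trans cm [-0.31  0.07  0.14] rot [ 0.    -0.     0.006]
```

View pics/s2.png

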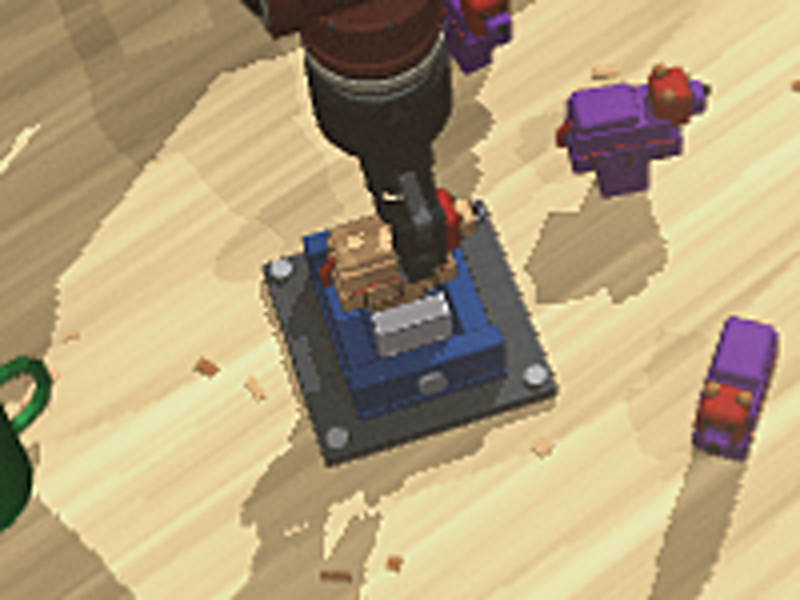

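The open fingers straddle the lion, with the near finger at about (420,260) in the crop, a few mm too far towards the mane. I'll shift back 3 mm and close.

>>> {"fn": "send_rows", "kwargs": {"steps": [{"translation":[-0.3,0.05,0.1],"delta_rot":[0,0,0],"jaw":6},{"translation":[-0.3,0.05,0.1],"delta_rot":[0,0,0],"jaw":5},{"translation":[-0.3,0.05,0.1],"delta_rot":[0,0,0],"jaw":4},{"translation":[-0.3,0.05,0.1],"delta_rot":[0,0,0],"jaw":3},{"translation":[-0.3,0.05,0.1],"delta_rot":[0,0,0],"jaw":1},{"translation":[-0.3,0.05,0.1],"delta_rot":[0,0,0],"jaw":0},{"translation":[-0.3,0.05,0.1],"delta_rot":[0,0,0],"jaw":0},{"translation":[-0.3,0.05,0.1],"delta_rot":[0,0,0],"jaw":0}]}}

```text
time: 3.35
tool_pos: [0.483, -0.0748, 0.0937]
tool_rot: [0.001, 0.817, 0.577, 0.0]
contact_force: [-2.1, 0.5, 5.8]
gripper_width: 0.323
grasp_force: 59.2
```

```bash
python3 -c "
from goal import *
goal([.4825,-.0745,.092])"
```

```text
t 3.35 pos [ 0.483  -0.0748  0.0937] F [-2.1  0.5  5.8] T [0.   0.31 0.03] w 27.4 g 59.2 q [-0.31 -0.18  2.04 -0.    1.28  0.03]
trans cm [ 0.01 -0.06  0.17] rot [0.002 0.    0.006]
```

```bash
python3 -c "
from h import *
f=snap('scene');v,u=215,240
a=cv2.resize(f['pixels'][v-50:v+50,u-50:u+50],(400,400),interpolation=cv2.INTER_CUBIC)
f=snap('top');v,u=246,294
b=cv2.resize(f['pixels'][v-50:v+50,u-50:u+50],(400,400),interpolation=cv2.INTER_CUBIC)
cv2.imwrite('pics/s3.png',np.hstack([a,b]))"
```

```text
(no output)
```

View pics/s3.png

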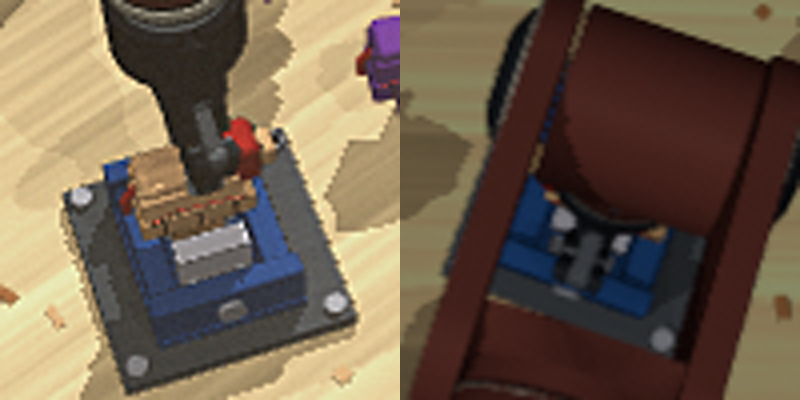

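The near finger (205,165) sits on the flank behind the mane, so the grip is sound at 59 N. Now I'll rock towards the nose first. A small planner will give the arc numbers.

```bash
cat > arc.py <<'E'
# arc.py th0 h0 th1 h1 : rows (cm, tool axes at th0) for lean th0->th1 (rad, + nose) and lift h0->h1 (mm), about a pivot L0 mm below the TCP
import sys,numpy as np
a,h0,b,h1=map(float,sys.argv[1:5]);L0=47.7
P=lambda t,h:(L0+h)*np.array([np.sin(t),np.cos(t)])
for k in range(1,9):
    r=min(k/7,1);t=a+(b-a)*r;h=h0+(h1-h0)*r
    d=P(t,h)-P(a,h0)
    x=d@[np.cos(a),-np.sin(a)];up=d@[np.sin(a),np.cos(a)]
    print([round(x/10,2),0,round(-up/10,2)],[0,round(-(t-a),3),0])
E
python3 arc.py 0 0 .22 2; echo; python3 arc.py .22 2 -.22 6.5
```

```text
[np.float64(0.15), 0, np.float64(-0.03)] [0, -0.031, 0]
[np.float64(0.3), 0, np.float64(-0.05)] [0, -0.063, 0]
[np.float64(0.46), 0, np.float64(-0.06)] [0, -0.094, 0]
[np.float64(0.61), 0, np.float64(-0.08)] [0, -0.126, 0]
[np.float64(0.77), 0, np.float64(-0.08)] [0, -0.157, 0]
[np.float64(0.93), 0, np.float64(-0.08)] [0, -0.189, 0]
[np.float64(1.08), 0, np.float64(-0.08)] [0, -0.22, 0]
[np.float64(1.08), 0, np.float64(-0.08)] [0, -0.22, 0]

[np.float64(-0.32), 0, np.float64(-0.05)] [0, 0.063, 0]
[np.float64(-0.64), 0, np.float64(-0.09)] [0, 0.126, 0]
[np.float64(-0.97), 0, np.float64(-0.1)] [0, 0.189, 0]
[np.float64(-1.3), 0, np.float64(-0.09)] [0, 0.251, 0]
[np.float64(-1.64), 0, np.float64(-0.06)] [0, 0.314, 0]
[np.float64(-1.97), 0, np.float64(-0.01)] [0, 0.377, 0]
[np.float64(-2.31), 0, np.float64(0.07)] [0, 0.44, 0]
[np.float64(-2.31), 0, np.float64(0.07)] [0, 0.44, 0]
```

>>> {"fn": "send_rows", "kwargs": {"steps": [{"translation":[0.14,0,-0.02],"delta_rot":[0,-0.03,0],"jaw":0},{"translation":[0.29,0,-0.04],"delta_rot":[0,-0.06,0],"jaw":0},{"translation":[0.44,0,-0.06],"delta_rot":[0,-0.09,0],"jaw":0},{"translation":[0.58,0,-0.07],"delta_rot":[0,-0.12,0],"jaw":0},{"translation":[0.73,0,-0.08],"delta_rot":[0,-0.15,0],"jaw":0},{"translation":[0.88,0,-0.09],"delta_rot":[0,-0.18,0],"jaw":0},{"translation":[1.04,0,-0.09],"delta_rot":[0,-0.21,0],"jaw":0},{"translation":[1.08,0,-0.08],"delta_rot":[0,-0.22,0],"jaw":0}]}}

```text
time: 4.25
tool_pos: [0.4855, -0.0645, 0.0921]
tool_rot: [0.064, 0.811, 0.574, -0.091]
contact_force: [0.2, -6.0, -5.0]
gripper_width: 0.324
grasp_force: 60.7
```

```bash
python3 -c "
from goal import *
goal([.4825,-.0745,.092])
f=snap('scene');v,u=215,240
cv2.imwrite('pics/s4.png',cv2.resize(f['pixels'][v-50:v+50,u-50:u+50],(500,500),interpolation=cv2.INTER_CUBIC))"
```

```text
t 4.25 pos [ 0.4855 -0.0645  0.0921] F [ 0.2 -6.  -5. ] T [-0.65 -0.37  0.07] w 27.6 g 60.7 q [-0.15 -0.12  2.   -0.23  1.31  0.25]
trans cm [-1.01  0.05  0.24] rot [0.    0.223 0.006]
```

View pics/s4.png

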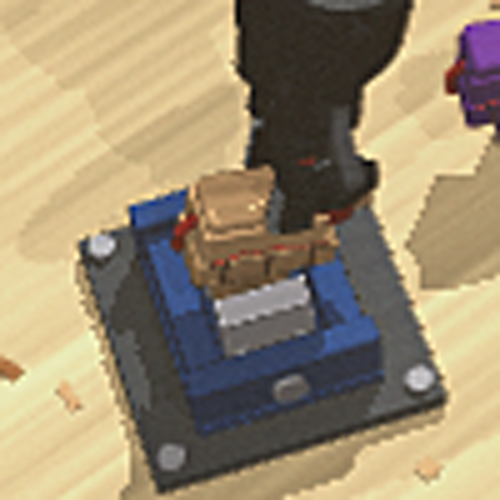

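The tool leans 0.22 rad towards the nose, and the lion's tail side (190,240) looks raised. I'll check the lion's own lean from the depth of its back.

```bash
cat > lean.py <<'E'
from h import *
def lean(show=True):
    f=snap('scene');P=pts(f);H,S,V=cv2.split(cv2.cvtColor(f['pixels'],cv2.COLOR_BGR2HSV))
    az=np.radians(70.2);n=np.array([np.cos(az),np.sin(az)]);x=np.array([n[1],-n[0]])
    d=P[...,:2]-[.4825,-.0745];s=d@n*1000;c=d@x*1000;z=P[...,2]*1000
    m=(s>-48)&(s<-8)&(abs(c)<13)&(z>100)&(H>8)&(H<28)&(V>90)
    A=np.c_[s[m],c[m],np.ones(m.sum())];w=np.ones(m.sum(),bool)
    for _ in range(5):
        k=np.linalg.lstsq(A[w],z[m][w],rcond=None)[0];r=z[m]-A@k;w=abs(r)<max(1.5,2*np.std(r[w]))
    # back plane height at s=-20
    print('n',w.sum(),'lean to nose rad',round(-np.arctan(k[0]),3),'tilt x',round(k[1],3),'z at s=-20',round(k[2]-20*k[0],1),'rms',r[w].std().round(2))
    g=(abs(abs(c)-52)<8)&(abs(s)<40)&(abs(z-56)<15)
    print('holder top z',np.median(z[g]).round(1),g.sum())
if __name__=='__main__': lean()
E
python3 lean.py
```

```text
n 77 lean to nose rad -0.583 tilt x -0.058 z at s=-20 121.4 rms 3.28
holder top z 54.2 286
```

```bash
python3 - <<'E'
import pickle
from h import pts,np,cv2
f=pickle.load(open('scene.pkl','rb'));P=pts(f);H,S,V=cv2.split(cv2.cvtColor(f['pixels'],cv2.COLOR_BGR2HSV))
az=np.radians(70.2);n=np.array([np.cos(az),np.sin(az)]);x=np.array([n[1],-n[0]])
d=P[...,:2]-[.4825,-.0745];s=d@n*1000;c=d@x*1000;z=P[...,2]*1000
for lo in range(-50,-5,4):
    m=(s>lo)&(s<=lo+4)&(abs(c)<22)&(z>70)
    if m.any(): print(lo,m.sum(),[f'{a:.0f}/{b:.0f}/{h}' for a,b,h in sorted(zip(c[m],z[m],H[m]))][::max(1,m.sum()//9)])
E
```

```text
-42 2 ['-1/100/167', '-1/96/174']
-38 9 ['-7/80/95', '-1/111/3', '-0/96/6', '1/101/6', '2/112/3', '2/108/6', '4/100/9', '4/109/8', '12/85/16']
-34 26 ['-13/99/17', '-2/105/4', '-1/97/7', '-1/97/18', '1/108/8', '2/88/16', '3/85/18', '5/100/16', '6/98/17', '9/90/16', '11/96/16', '14/91/14', '17/86/16']
-30 32 ['-18/97/17', '-12/109/17', '-3/100/18', '0/114/3', '3/113/17', '4/102/16', '10/109/15', '13/110/16', '14/91/16', '16/83/15', '17/94/15']
-26 37 ['-15/112/17', '-7/114/17', '-2/118/16', '2/119/17', '7/118/16', '13/81/16', '15/79/16', '16/82/16', '17/97/12', '19/113/16']
-22 37 ['-13/121/15', '-8/127/16', '-2/125/15', '5/125/16', '11/126/16', '13/123/16', '15/100/17', '15/101/16', '17/81/15', '19/116/16']
-18 38 ['-14/126/18', '-8/126/16', '0/129/15', '5/128/16', '10/114/15', '13/127/15', '14/124/15', '15/98/3', '16/96/21', '17/107/16']
-14 35 ['-14/124/15', '-8/124/15', '-3/127/15', '3/126/16', '8/125/16', '12/123/15', '14/122/16', '14/105/17', '15/92/16', '16/110/14', '16/83/16', '16/116/16']
-10 34 ['-15/121/16', '-8/122/16', '0/126/16', '6/124/15', '11/124/16', '12/90/18', '13/119/15', '14/79/15', '15/102/16', '16/119/16', '17/109/16', '19/82/15']
-6 39 ['-17/120/18', '-8/122/15', '-0/127/15', '4/120/16', '11/123/16', '14/81/14', '14/95/7', '15/78/14', '16/94/16', '17/91/16']
```

The back top falls from about 128 mm at s = -20 to 123 mm at s = -6, so the lion itself leans about 0.22 rad. Next, the swing towards the tail with a gentle lift.

>>> {"fn": "send_rows", "kwargs": {"steps": [{"translation":[-0.32,0,-0.05],"delta_rot":[0,0.063,0],"jaw":0},{"translation":[-0.64,0,-0.09],"delta_rot":[0,0.126,0],"jaw":0},{"translation":[-0.97,0,-0.1],"delta_rot":[0,0.189,0],"jaw":0},{"translation":[-1.3,0,-0.09],"delta_rot":[0,0.251,0],"jaw":0},{"translation":[-1.64,0,-0.06],"delta_rot":[0,0.314,0],"jaw":0},{"translation":[-1.97,0,-0.01],"delta_rot":[0,0.377,0],"jaw":0},{"translation":[-2.31,0,0.07],"delta_rot":[0,0.44,0],"jaw":0},{"translation":[-2.31,0,0.07],"delta_rot":[0,0.44,0],"jaw":0}]}}

```text
time: 5.15
tool_pos: [0.478, -0.0854, 0.0963]
tool_rot: [-0.065, 0.812, 0.573, 0.091]
contact_force: [3.7, 2.9, -6.9]
gripper_width: 0.327
grasp_force: 60.0
```

```bash
sed -i 's/(s>-48)&(s<-8)&(abs(c)<13)&(z>100)/(s>-26-S0)\&(s<-6-S0)\&(abs(c)<11)\&(z>112)/; s/def lean(show=True)/def lean(S0=0)/; s/lean()$/import sys;lean(float(sys.argv[1]))/' lean.py
python3 -c "
from goal import *
goal([.4825,-.0745,.092])"; python3 lean.py 15; python3 arc.py -.22 6.5 .2 11
```

```text
t 5.15 pos [ 0.478  -0.0854  0.0963] F [ 3.7  2.9 -6.9] T [ 0.08 -0.73 -0.02] w 27.8 g 60.0 q [-0.47 -0.2   2.06  0.23  1.31 -0.19]
trans cm [1.05 0.06 0.68] rot [-0.001 -0.223  0.003]
n 23 lean to nose rad 1.517 tilt x -5.171 z at s=-20 247.0 rms 17.87
holder top z 54.2 252
[np.float64(0.33), 0, np.float64(-0.05)] [0, -0.06, 0]
[np.float64(0.66), 0, np.float64(-0.09)] [0, -0.12, 0]
[np.float64(1.0), 0, np.float64(-0.1)] [0, -0.18, 0]
[np.float64(1.35), 0, np.float64(-0.09)] [0, -0.24, 0]
[np.float64(1.7), 0, np.float64(-0.06)] [0, -0.3, 0]
[np.float64(2.05), 0, np.float64(-0.01)] [0, -0.36, 0]
[np.float64(2.39), 0, np.float64(0.06)] [0, -0.42, 0]
[np.float64(2.39), 0, np.float64(0.06)] [0, -0.42, 0]
```

```bash
python3 - <<'E'
import pickle
from h import cv2
f=pickle.load(open('scene.pkl','rb'));v,u=210,235
cv2.imwrite('pics/s5.png',cv2.resize(f['pixels'][v-50:v+50,u-50:u+50],(500,500),interpolation=cv2.INTER_CUBIC))
E
```

```text
(no output)
```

View pics/s5.png

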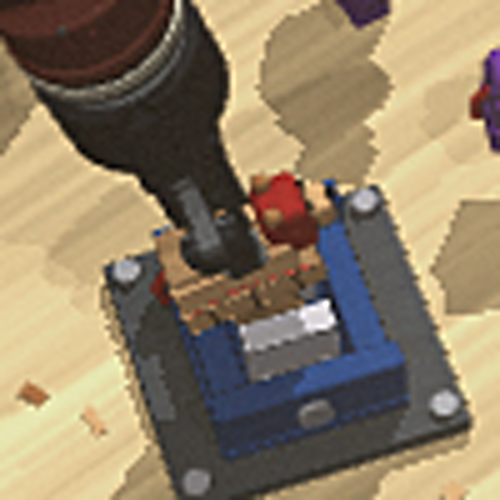

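The lion is leaned towards its tail: the nose is raised at (320,200) and the tail is low at (160,290). The holder is seated. I'll carry on rocking.

>>> {"fn": "send_rows", "kwargs": {"steps": [{"translation":[0.33,0,-0.05],"delta_rot":[0,-0.06,0],"jaw":0},{"translation":[0.66,0,-0.09],"delta_rot":[0,-0.12,0],"jaw":0},{"translation":[1.0,0,-0.1],"delta_rot":[0,-0.18,0],"jaw":0},{"translation":[1.35,0,-0.09],"delta_rot":[0,-0.24,0],"jaw":0},{"translation":[1.7,0,-0.06],"delta_rot":[0,-0.3,0],"jaw":0},{"translation":[2.05,0,-0.01],"delta_rot":[0,-0.36,0],"jaw":0},{"translation":[2.39,0,0.06],"delta_rot":[0,-0.42,0],"jaw":0},{"translation":[2.39,0,0.06],"delta_rot":[0,-0.42,0],"jaw":0}]}}

```text
time: 6.0
tool_pos: [0.4851, -0.0631, 0.0992]
tool_rot: [0.059, 0.811, 0.576, -0.084]
contact_force: [2.6, -7.2, -13.8]
gripper_width: 0.321
grasp_force: 60.6
```

```bash
python3 -c "
from goal import *
goal([.4825,-.0745,.092])"; python3 arc.py .2 11 -.2 15.5;echo;python3 arc.py -.2 15.5 .18 20
```

```text
t 6.0 pos [ 0.4851 -0.0631  0.0992] F [  2.6  -7.2 -13.8] T [-0.53 -1.03  0.13] w 27.2 g 60.6 q [-0.16 -0.13  2.   -0.21  1.32  0.23]
trans cm [-0.99  0.14  0.95] rot [-0.001  0.205  0.009]
[np.float64(-0.34), 0, np.float64(-0.05)] [0, 0.057, 0]
[np.float64(-0.68), 0, np.float64(-0.09)] [0, 0.114, 0]
[np.float64(-1.03), 0, np.float64(-0.1)] [0, 0.171, 0]
[np.float64(-1.39), 0, np.float64(-0.1)] [0, 0.229, 0]
[np.float64(-1.75), 0, np.float64(-0.07)] [0, 0.286, 0]
[np.float64(-2.1), 0, np.float64(-0.02)] [0, 0.343, 0]
[np.float64(-2.46), 0, np.float64(0.05)] [0, 0.4, 0]
[np.float64(-2.46), 0, np.float64(0.05)] [0, 0.4, 0]

[np.float64(0.35), 0, np.float64(-0.05)] [0, -0.054, 0]
[np.float64(0.7), 0, np.float64(-0.09)] [0, -0.109, 0]
[np.float64(1.06), 0, np.float64(-0.11)] [0, -0.163, 0]
[np.float64(1.42), 0, np.float64(-0.1)] [0, -0.217, 0]
[np.float64(1.78), 0, np.float64(-0.08)] [0, -0.271, 0]
[np.float64(2.15), 0, np.float64(-0.03)] [0, -0.326, 0]
[np.float64(2.51), 0, np.float64(0.03)] [0, -0.38, 0]
[np.float64(2.51), 0, np.float64(0.03)] [0, -0.38, 0]
```

>>> {"fn": "send_rows", "kwargs": {"steps": [{"translation":[-0.34,0,-0.02],"delta_rot":[0,0.057,0],"jaw":0},{"translation":[-0.68,0,-0.04],"delta_rot":[0,0.114,0],"jaw":0},{"translation":[-1.02,0,-0.03],"delta_rot":[0,0.171,0],"jaw":0},{"translation":[-1.36,0,-0.01],"delta_rot":[0,0.229,0],"jaw":0},{"translation":[-1.7,0,0.03],"delta_rot":[0,0.286,0],"jaw":0},{"translation":[-2.04,0,0.11],"delta_rot":[0,0.343,0],"jaw":0},{"translation":[-2.37,0,0.2],"delta_rot":[0,0.4,0],"jaw":0},{"translation":[-2.37,0,0.2],"delta_rot":[0,0.4,0],"jaw":0}]}}

```text
time: 6.8
tool_pos: [0.478, -0.0855, 0.1041]
tool_rot: [-0.058, 0.813, 0.574, 0.082]
contact_force: [3.8, 3.4, -7.3]
gripper_width: 0.325
grasp_force: 61.4
```

```bash
python3 -c "
from goal import *
goal([.4825,-.0745,.092])"; python3 lean.py 0; python3 arc.py -.2 13.2 .2 17
```

```text
t 6.8 pos [ 0.478  -0.0855  0.1041] F [ 3.8  3.4 -7.3] T [ 0.17 -0.71 -0.01] w 27.7 g 61.4 q [-0.46 -0.21  2.05  0.21  1.32 -0.17]
trans cm [0.93 0.05 1.42] rot [-0.001 -0.201  0.003]
n 35 lean to nose rad 1.515 tilt x -3.547 z at s=-20 367.8 rms 36.97
holder top z 54.0 256
[np.float64(0.35), 0, np.float64(-0.04)] [0, -0.057, 0]
[np.float64(0.71), 0, np.float64(-0.07)] [0, -0.114, 0]
[np.float64(1.07), 0, np.float64(-0.07)] [0, -0.171, 0]
[np.float64(1.43), 0, np.float64(-0.05)] [0, -0.229, 0]
[np.float64(1.79), 0, np.float64(-0.01)] [0, -0.286, 0]
[np.float64(2.16), 0, np.float64(0.05)] [0, -0.343, 0]
[np.float64(2.52), 0, np.float64(0.13)] [0, -0.4, 0]
[np.float64(2.52), 0, np.float64(0.13)] [0, -0.4, 0]
```

>>> {"fn": "send_rows", "kwargs": {"steps": [{"translation":[0.35,0,-0.04],"delta_rot":[0,-0.057,0],"jaw":0},{"translation":[0.71,0,-0.07],"delta_rot":[0,-0.114,0],"jaw":0},{"translation":[1.07,0,-0.07],"delta_rot":[0,-0.171,0],"jaw":0},{"translation":[1.43,0,-0.05],"delta_rot":[0,-0.229,0],"jaw":0},{"translation":[1.79,0,-0.01],"delta_rot":[0,-0.286,0],"jaw":0},{"translation":[2.16,0,0.05],"delta_rot":[0,-0.343,0],"jaw":0},{"translation":[2.52,0,0.13],"delta_rot":[0,-0.4,0],"jaw":0},{"translation":[2.52,0,0.13],"delta_rot":[0,-0.4,0],"jaw":0}]}}

```text
time: 7.65
tool_pos: [0.4856, -0.0618, 0.1062]
tool_rot: [0.059, 0.811, 0.576, -0.084]
contact_force: [2.4, -6.1, -13.3]
gripper_width: 0.328
grasp_force: 60.7
```

```bash
python3 -c "
from goal import *
goal([.4825,-.0745,.092])"; python3 arc.py .2 17 -.18 20.5;
```

```text
t 7.65 pos [ 0.4856 -0.0618  0.1062] F [  2.4  -6.1 -13.3] T [-0.53 -0.92  0.14] w 27.9 g 60.7 q [-0.16 -0.14  1.99 -0.21  1.33  0.23]
trans cm [-0.98  0.12  1.66] rot [-0.     0.206  0.009]
[np.float64(-0.35), 0, np.float64(-0.04)] [0, 0.054, 0]
[np.float64(-0.71), 0, np.float64(-0.06)] [0, 0.109, 0]
[np.float64(-1.07), 0, np.float64(-0.06)] [0, 0.163, 0]
[np.float64(-1.44), 0, np.float64(-0.04)] [0, 0.217, 0]
[np.float64(-1.8), 0, np.float64(-0.0)] [0, 0.271, 0]
[np.float64(-2.17), 0, np.float64(0.06)] [0, 0.326, 0]
[np.float64(-2.53), 0, np.float64(0.14)] [0, 0.38, 0]
[np.float64(-2.53), 0, np.float64(0.14)] [0, 0.38, 0]
```

>>> {"fn": "send_rows", "kwargs": {"steps": [{"translation":[-0.35,0,-0.04],"delta_rot":[0,0.054,0],"jaw":0},{"translation":[-0.71,0,-0.06],"delta_rot":[0,0.109,0],"jaw":0},{"translation":[-1.07,0,-0.06],"delta_rot":[0,0.163,0],"jaw":0},{"translation":[-1.44,0,-0.04],"delta_rot":[0,0.217,0],"jaw":0},{"translation":[-1.8,0,0],"delta_rot":[0,0.271,0],"jaw":0},{"translation":[-2.17,0,0.06],"delta_rot":[0,0.326,0],"jaw":0},{"translation":[-2.53,0,0.14],"delta_rot":[0,0.38,0],"jaw":0},{"translation":[-2.53,0,0.14],"delta_rot":[0,0.38,0],"jaw":0}]}}

```text
time: 8.45
tool_pos: [0.4778, -0.0859, 0.1114]
tool_rot: [-0.052, 0.814, 0.574, 0.073]
contact_force: [3.9, 2.2, -9.0]
gripper_width: 0.328
grasp_force: 61.7
```

```bash
python3 -c "
from goal import *
goal([.4825,-.0745,.092])"; python3 arc.py -.18 20.5 .15 24;echo; python3 arc.py .15 24 -.12 28
```

```text
t 8.45 pos [ 0.4778 -0.0859  0.1114] F [ 3.9  2.2 -9. ] T [ 0.06 -0.77 -0.05] w 27.9 g 61.7 q [-0.44 -0.22  2.04  0.18  1.34 -0.15]
trans cm [0.87 0.06 2.13] rot [-0.001 -0.18   0.004]
[np.float64(0.32), 0, np.float64(-0.04)] [0, -0.047, 0]
[np.float64(0.65), 0, np.float64(-0.07)] [0, -0.094, 0]
[np.float64(0.98), 0, np.float64(-0.08)] [0, -0.141, 0]
[np.float64(1.32), 0, np.float64(-0.08)] [0, -0.189, 0]
[np.float64(1.65), 0, np.float64(-0.05)] [0, -0.236, 0]
[np.float64(1.99), 0, np.float64(-0.02)] [0, -0.283, 0]
[np.float64(2.32), 0, np.float64(0.04)] [0, -0.33, 0]
[np.float64(2.32), 0, np.float64(0.04)] [0, -0.33, 0]

[np.float64(-0.28), 0, np.float64(-0.05)] [0, 0.039, 0]
[np.float64(-0.56), 0, np.float64(-0.09)] [0, 0.077, 0]
[np.float64(-0.85), 0, np.float64(-0.12)] [0, 0.116, 0]
[np.float64(-1.14), 0, np.float64(-0.14)] [0, 0.154, 0]
[np.float64(-1.43), 0, np.float64(-0.15)] [0, 0.193, 0]
[np.float64(-1.72), 0, np.float64(-0.14)] [0, 0.231, 0]
[np.float64(-2.02), 0, np.float64(-0.13)] [0, 0.27, 0]
[np.float64(-2.02), 0, np.float64(-0.13)] [0, 0.27, 0]
```

>>> {"fn": "send_rows", "kwargs": {"steps": [{"translation":[0.32,0,-0.04],"delta_rot":[0,-0.047,0],"jaw":0},{"translation":[0.65,0,-0.07],"delta_rot":[0,-0.094,0],"jaw":0},{"translation":[0.98,0,-0.08],"delta_rot":[0,-0.141,0],"jaw":0},{"translation":[1.32,0,-0.08],"delta_rot":[0,-0.189,0],"jaw":0},{"translation":[1.65,0,-0.05],"delta_rot":[0,-0.236,0],"jaw":0},{"translation":[1.99,0,-0.02],"delta_rot":[0,-0.283,0],"jaw":0},{"translation":[2.32,0,0.04],"delta_rot":[0,-0.33,0],"jaw":0},{"translation":[2.32,0,0.04],"delta_rot":[0,-0.33,0],"jaw":0}]}}

```text
time: 9.25
tool_pos: [0.4851, -0.0633, 0.1138]
tool_rot: [0.044, 0.813, 0.577, -0.063]
contact_force: [2.8, -4.8, -16.0]
gripper_width: 0.323
grasp_force: 60.7
```

>>> {"fn": "send_rows", "kwargs": {"steps": [{"translation":[-0.28,0,-0.05],"delta_rot":[0,0.039,0],"jaw":0},{"translation":[-0.56,0,-0.09],"delta_rot":[0,0.077,0],"jaw":0},{"translation":[-0.85,0,-0.12],"delta_rot":[0,0.116,0],"jaw":0},{"translation":[-1.14,0,-0.14],"delta_rot":[0,0.154,0],"jaw":0},{"translation":[-1.43,0,-0.15],"delta_rot":[0,0.193,0],"jaw":0},{"translation":[-1.72,0,-0.14],"delta_rot":[0,0.231,0],"jaw":0},{"translation":[-2.02,0,-0.13],"delta_rot":[0,0.27,0],"jaw":0},{"translation":[-2.02,0,-0.13],"delta_rot":[0,0.27,0],"jaw":0}]}}

```text
time: 10.05
tool_pos: [0.4795, -0.084, 0.1218]
tool_rot: [-0.034, 0.815, 0.576, 0.049]
contact_force: [-0.2, 0.7, -1.8]
gripper_width: 0.323
grasp_force: 59.2
```

```bash
python3 -c "
from goal import *
goal([.4825,-.0745,.138])"; python3 lean.py 5
```

```text
t 10.05 pos [ 0.4795 -0.084   0.1218] F [-0.2  0.7 -1.8] T [-0.12 -0.   -0.01] w 27.4 g 59.2 q [-0.4  -0.23  2.03  0.12  1.34 -0.09]
trans cm [ 1.18 -0.03 -1.49] rot [ 0.001 -0.119  0.004]
n 8 lean to nose rad -1.513 tilt x -0.158 z at s=-20 315.9 rms 11.57
holder top z 53.7 246
```

The vertical force has fallen to the lion's weight (1.8 N), so the tenon is free. Next I'll straighten it and lift it over the mouth.

>>> {"fn": "send_rows", "kwargs": {"steps": [{"translation":[0,0,-0.4],"delta_rot":[0,0,0],"jaw":0},{"translation":[0.2,0,-0.8],"delta_rot":[0,-0.02,0],"jaw":0},{"translation":[0.5,0,-1.1],"delta_rot":[0,-0.05,0],"jaw":0},{"translation":[0.8,0,-1.3],"delta_rot":[0,-0.08,0],"jaw":0},{"translation":[1.1,0,-1.5],"delta_rot":[0,-0.11,0],"jaw":0},{"translation":[1.2,0,-1.5],"delta_rot":[0,-0.12,0],"jaw":0},{"translation":[1.2,0,-1.5],"delta_rot":[0,-0.12,0],"jaw":0},{"translation":[1.2,0,-1.5],"delta_rot":[0,-0.12,0],"jaw":0}]}}

```text
time: 10.9
tool_pos: [0.4826, -0.0732, 0.1366]
tool_rot: [-0.0, 0.816, 0.577, -0.0]
contact_force: [-0.0, 0.3, -1.7]
gripper_width: 0.321
grasp_force: 59.3
```

```bash
python3 -c "
from goal import *
goal([.4825,-.0745,.138])
f=snap('scene');v,u=200,240
cv2.imwrite('pics/s6.png',cv2.resize(f['pixels'][v-60:v+60,u-60:u+60],(600,600),interpolation=cv2.INTER_CUBIC))
P=pts(f);H,S,V=cv2.split(cv2.cvtColor(f['pixels'],cv2.COLOR_BGR2HSV))
az=np.radians(70.2);n=np.array([np.cos(az),np.sin(az)]);x=np.array([n[1],-n[0]])
d=P[...,:2]-[.4825,-.0745];s=d@n*1000;c=d@x*1000;z=P[...,2]*1000
m=(abs(s)<16)&(c>5)&(c<22)&(z>60)&(H>8)&(H<28)
for lo in range(56,125,4):
    k=m&(z>=lo)&(z<lo+4)
    if k.any(): print(lo,k.sum(),'s',s[k].min().round(),s[k].max().round(),'c',np.median(c[k]).round(1))"
```

```text
t 10.9 pos [ 0.4826 -0.0732  0.1366] F [-0.   0.3 -1.7] T [-0.05 -0.07 -0.01] w 27.3 g 59.3 q [-0.3  -0.23  2.   -0.    1.37  0.04]
trans cm [-0.12  0.04 -0.14] rot [-0.     0.     0.006]
72 4 s -10.0 7.0 c 12.6
76 13 s -15.0 10.0 c 13.4
80 6 s -12.0 3.0 c 12.4
84 12 s -15.0 11.0 c 13.7
88 11 s -14.0 9.0 c 13.0
92 7 s -10.0 6.0 c 12.9
96 13 s -15.0 9.0 c 12.9
100 10 s -13.0 9.0 c 12.5
104 7 s -16.0 7.0 c 12.5
108 6 s -13.0 10.0 c 13.5
116 8 s -15.0 12.0 c 16.9
120 14 s -13.0 15.0 c 17.9
124 12 s -15.0 7.0 c 17.3
```

View pics/s6.png

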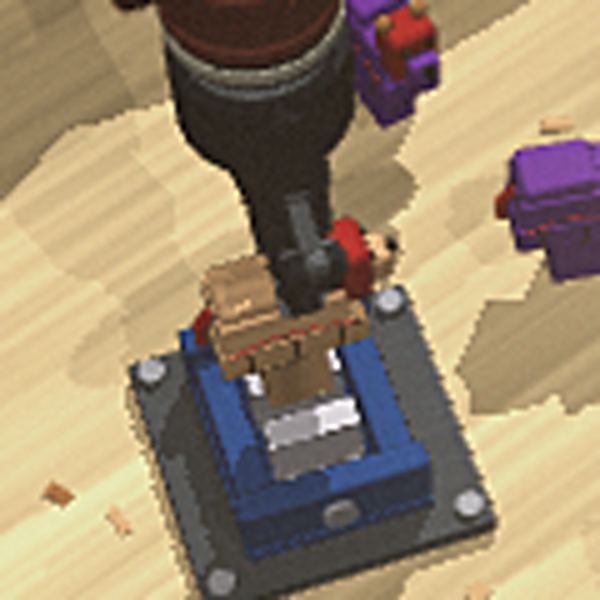

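The tenon, seen at (295,380), is clear: its underside is at about z = 73 mm, some 17 mm above the jaws. The lion is upright, centred, and still held at 59 N, and the holder is seated. I'll hand it in.

```bash
python3 -c "
from plant import *
print(job_done())"
```

```text
the job is handed in; nothing more can be done
None
```

The lion is out and I've handed the job in: I rocked it nose first, then tail, and it is held upright at about 59 N with its tenon about 17 mm above the jaws. The holder stayed seated throughout, and nothing else on the bench was touched.

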